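# Rest the counterweight lever on its balance point

### The arm

A 6-joint arm with a two-finger parallel gripper is mounted at the origin on the work surface. World frame = base frame: x ahead of the robot, y to its left, z up, the work surface at z = 0. Lengths are in mm, angles in rad, forces in N, time in s.
With the tool pointing down it reaches from about 400 to 925 mm from the base axis. Payload 3.4 kg.
Tool frame: the origin (TCP) lies at the very end of the fingers, on their centre line; the grasp point (between the pads) lies 19 mm behind it; z points along the fingers, x is the direction in which the jaws open and shut, and the axes are right-handed (so a half turn about z gives the same grasp; the last joint's range is limited). The gripper opens to 85 mm and grips with 20 to 120 N. Pads are 22 mm wide; open, the fingers measure 114 mm over their backs; the gripper's body (76 mm by 85 mm) begins 54 mm behind the grasp point. The pads swing forward as they close: fully open they stand 13 mm farther back than shut.
Start: joints at [-1.24, 0.307, 1.506, -0, 1.328, -0.073], TCP at [225.904, -528.771, 231.305] pointing down, gripper open.
Joint ranges: [-3.12, 3.12], [-1.05, 2.28], [0.14, 2.33], [-1.42, 4.57], [0.1, 2.73], [-2.68, 2.68]. Speed limits (rad/s): [2.57, 2.57, 3.14, 3.14, 3.14, 3.14].

### API

Orientations are given as a rotation vector (axis times angle).
In Python, from bench import env, optics, ticket, masks_of gives the robot as it stands.
- The arm moves only by the shell command python3 -m inch 'ROWS' [FORCE]. ROWS is JSON, a list of rows, each an object of numbers: "hand": the opening, from -1 (shut) to 1 (fully open), so that 0 is half open; "tx", "ty", "tz": the shift along the world's x, y, z in cm; "yaw": the turn about the world's z in degrees. In form: [{"hand": .., "tx": .., "ty": .., "tz": .., "yaw": ..}, ...]. A call has 1 to 20 rows; each row shifts and turns the commanded pose from where the row before left it; what a row does not reach is not made up. A row lasts 1/12 s, in which the tool goes at most 41.7 mm and 7.16 degrees, less where a joint would pass 70% of its speed; a pose out of reach is approached as far as the arm can. A call is refused whole if a number of a shift passes 4.17 or a number of a turn 7.16, either way. A call with a gripper value outside its range is refused whole. The fingers move at their own pace and stop on an object; FORCE is the grip in N (left out, the last holds). Time passes only in rows, so rows that do not move let the fingers close. It gives the time, the measured TCP pose, the force and the opening at its end, in the units of the state.
- env.get_state(): the state, without advancing time (a new reading comes with each control period).
- optics.snapshot(name): name is "side" or "top" or "wrist"; returns the picture (480x640x3 uint8, red, green, blue); there is no depth.
- optics.camera_info(name): a dict with "fx", "fy", "cx", "cy" (pixels), "dist" ([k1, k2, p1, p2, k3] as OpenCV has them; the pictures are not rectified), "camera_from_world" (4x4, takes a point from world to camera coordinates); the wrist camera has in their place "T_tool_cam" (4x4, takes a point from camera to tool coordinates, whose origin is the TCP and whose axes are the tool frame's). Camera axes: x right, y down, z forward; pixel columns grow to the right and rows downward; lengths in mm; the calibration is good to about 2 mm. A picture is of the moment at which its call begins: read the wrist's pose just before it. camera_info takes no time and is no camera call.
- ticket.sign_off(): hands the job in, once; it reports no verdict.
Trained networks look in the newest picture that a camera, given by its name, has taken for a name from the list of things; names that differ only in an ending like _2 or _b are one class to them, and where a whole thing is asked for, a point or a joint stands for the part that bears it (a point fixed in the world has none). Each returns a list of dicts, best first, with "score" (0 to 1); they miss things now and then, are a little off and sometimes report something else, mostly with a low value. They report only what shows in the picture. A call takes as long as a camera call. They do not tell look-alikes from the thing itself.
- masks_of(camera, target): "mask" (480x640 bool, what is visible of it) and "box" ([left, top, right, bottom] in pixels, round what is visible of it).
The state is a dict: "time_s": time; "qpos": joint angles; "joint_velocities": joint speeds; "effort": joint torques, N m; "position": TCP position; "tcp_rot": TCP orientation; "wrist_force": force on the tool from outside, world axes, zero at the start; "torque": the same for the moment, N m; "opening": finger opening in mm.
Only numpy, scipy, OpenCV 4.12 (cv2) and the standard library are available. Lean on these libraries where they do the work, as an engineer would, in place of code of your own. Each camera call takes 0.05 s, during which the arm holds its last target.

### The job

Find where the counterweight lever balances by lifting it a little at trial points, without letting it tip over. Then lay it across the notch of the single-post rest at that point, gently, so that it stays level there by itself once you have let go. Leave the other things on the bench where they are.

Things in the scene. Friction and masses are not known exactly. Their poses are not given: they have to be found in the camera images.
- lever: Loose lever: flat aluminium bar on edge, 340 long, 14 thick, 44 mm tall, a steel drum at one end, a black T-grip below the other. Origin: mid-length of the bar's underside, 45 mm above the bench as it stands; +x along the bar to the drum, y across, z up. 0.39 to 0.84 kg: the drum's hidden filling differs each time, so the balance point is anywhere from x = 0 to +85 mm and cannot be seen.
- lever_drum (a point): Centre of the lever's dark steel drum (68 mm diameter, 60 mm wide, axis across the bar), in the lever's frame at x +150, z -11 mm. The lever stands on drum and T-grip.
- lever_grip (a point): Centre of the lever's black T-grip (28 mm diameter, 90 mm across the bar), in the lever's frame at x -162, z -31 mm.
- rest: Fixed single-post rest: grey base plate 100 x 100 x 12 mm with a 26 mm post that carries a sprung dark steel head, 18 mm long (along the lever) and 42 mm across. A notch runs through the head along the rest's x axis; the lever may lie either way round. Origin: centre of the base plate's underside, z up.
- rest_seat (a point): Centre of the notch's flat floor, 110 mm above the bench when unloaded; x along the notch. The head sinks 1 mm per 1.5 N (3 to 6 mm under the lever), bottoms at 14 mm. Notch 25 mm wide (bar 14 mm), cheeks 8 mm high. Its floor is 18 mm long: the lever's balance point must lie over it, or the lever tips off when released.
- bearing: Bystander: steel ring 42 mm across, 14 mm high, near the rest. Origin: centre of its underside.
- offcut: Bystander: wooden block 55 x 30 x 22 mm near the rest. Origin: centre of its underside.
- mug: Bystander: white mug, 80 mm across, 95 mm tall. Origin: centre of its underside.
- jar: Bystander: jar, 68 mm across, 90 mm tall. Origin: centre of its underside.
- oil: Bystander: grey bottle, 56 mm across, 160 mm tall. Origin: centre of its underside.
- wrench: Bystander: wrench lying flat, under 15 mm high. Origin: on its underside.
- driver: Bystander: screwdriver lying flat, under 40 mm high. Origin: on its underside.
- table: The bench; its top is at z = 0.
Mind the look-alikes: they are no part of the job. What is shaped like the rest but turquoise or yellow is not meant.

How it is judged:
By the outcome, as a careful person would: the job done as asked, in the order asked, and still so for the second after the job is handed in, with the robot touching nothing.
It also fails if it takes over 64 s, if anything falls off the work surface, if the arm or the gripper's body presses on something with over 40 N, if the wrist force passes 120 N, or if a joint passes its speed limit or range.

## Working session

There is one attempt and no reset: what is moved stays moved. The work goes in short steps, Python scripts to look and compute and a shell command to move; the robot and the scene stay as the last step left them, time stands still between calls to the robot, and variables do not carry over. Pictures are saved under pics/ and viewed, and the job is handed in when it is done.

```bash
ls; mkdir -p pics; cat > h.py <<'E'
import numpy as np, cv2
from bench import env, optics, ticket, masks_of
def snap(name,fn):
    im=optics.snapshot(name); cv2.imwrite('pics/'+fn+'.png',im[:,:,::-1].copy()); return im
E
python3 - <<'E'
from h import *
for n in ['side','top','wrist']:
    snap(n,n+'0')
    i=optics.camera_info(n); print(n,{k:(np.round(v,3).tolist()) for k,v in i.items() if not isinstance(v,str)})
print(env.get_state())
E
```

```text
pics
side {'fx': 577.564, 'fy': 577.564, 'cx': 313.301, 'cy': 238.051, 'dist': [0.024, 0.0, 0.0, 0.0, 0.0], 'camera_from_world': [[0.963, -0.271, -0.002, -455.711], [-0.213, -0.752, -0.624, 189.37], [0.168, 0.601, -0.781, 1330.661], [0.0, 0.0, 0.0, 1.0]]}
top {'fx': 472.531, 'fy': 472.531, 'cx': 323.48, 'cy': 240.618, 'dist': [0.015, 0.0, 0.0, 0.0, 0.0], 'camera_from_world': [[0.026, -1.0, 0.0, 38.058], [-0.99, -0.026, -0.14, 500.508], [0.14, 0.004, -0.99, 1395.983], [0.0, 0.0, 0.0, 1.0]]}
wrist {'fx': 335.886, 'fy': 335.886, 'cx': 315.886, 'cy': 240.449, 'dist': [-0.049, 0.0, 0.0, 0.0, 0.0], 'T_tool_cam': [[1.0, -0.0, -0.0, -1.214], [0.0, 0.948, 0.319, -82.283], [0.0, -0.319, 0.948, -143.427], [0.0, 0.0, 0.0, 1.0]]}
{'time_s': 0.15, 'qpos': array([-1.24048648e+00,  3.07438036e-01,  1.50736955e+00, -2.75475809e-05,
        1.32845466e+00, -7.35056430e-02]), 'joint_velocities': array([-0.00175528, -0.00215382, -0.00534014, -0.00082892,  0.00175167,
        0.00026918]), 'effort': array([ 6.36708683e-04, -4.57975495e+01, -2.52219647e+01, -1.76099938e-04,
        8.52970756e-03, -1.05563942e-05]), 'position': array([ 225.721268  , -528.24557439,  230.57298047]), 'tcp_rot': array([-2.62097142e+00,  1.73027048e+00,  2.10162372e-03]), 'wrist_force': array([ 0.28537119, -0.31180481,  0.06472364]), 'torque': array([ 0.03186242,  0.04534036, -0.01720828]), 'opening': 85.29054775850427}
```

View pics/side0.png

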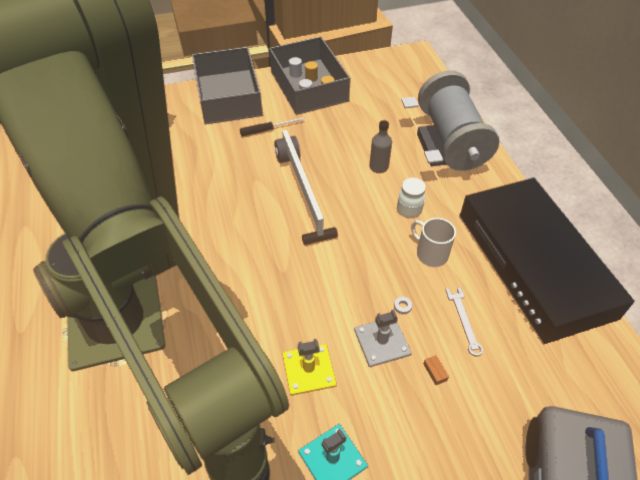

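View pics/top0.png

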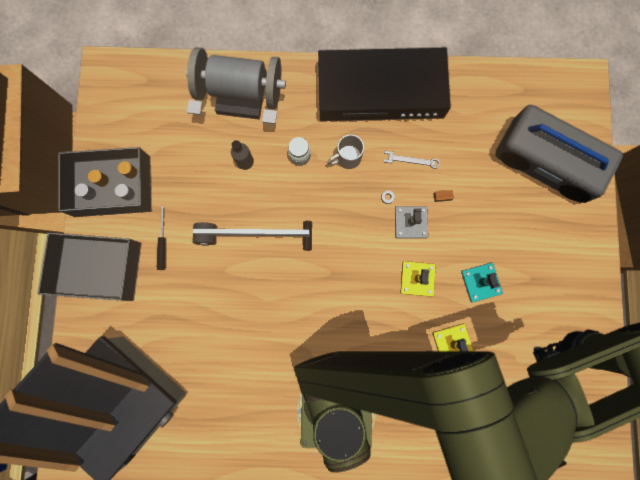

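```bash
cat >> h.py <<'E'
def ray(cam,uv,state=None):
    i=optics.camera_info(cam)
    K=np.array([[i['fx'],0,i['cx']],[0,i['fy'],i['cy']],[0,0,1]])
    p=cv2.undistortPoints(np.array(uv,float).reshape(-1,1,2),K,np.array(i['dist'],float)).reshape(-1,2)
    d=np.c_[p,np.ones(len(p))]
    if 'camera_from_world' in i:
        T=np.linalg.inv(np.array(i['camera_from_world']))
    else:
        W=np.eye(4);W[:3,:3]=cv2.Rodrigues(np.array(state['tcp_rot']))[0];W[:3,3]=state['position'];T=W@np.array(i['T_tool_cam'])
    return T[:3,3],d@T[:3,:3].T
def atz(cam,uv,z,state=None):
    o,d=ray(cam,uv,state); return o+d*((z-o[2])/d[:,2])[:,None]
def proj(cam,P,state=None):
    i=optics.camera_info(cam)
    K=np.array([[i['fx'],0,i['cx']],[0,i['fy'],i['cy']],[0,0,1]])
    if 'camera_from_world' in i: T=np.array(i['camera_from_world'])
    else:
        W=np.eye(4);W[:3,:3]=cv2.Rodrigues(np.array(state['tcp_rot']))[0];W[:3,3]=state['position'];T=np.linalg.inv(W@np.array(i['T_tool_cam']))
    return cv2.projectPoints(np.array(P,float).reshape(-1,1,3),cv2.Rodrigues(T[:3,:3])[0],T[:3,3],K,np.array(i['dist'],float))[0].reshape(-1,2)
E
python3 - <<'E'
from h import *
for cam in ['top','side']:
  snap(cam,cam+'1')
  for t,z in [('lever',89),('lever_drum',34),('lever_grip',14),('rest',0),('rest_seat',110),('bearing',14),('mug',95),('jar',90),('oil',160),('driver',10),('wrench',5)]:
    for r in masks_of(cam,t)[:5]:
        m=r['mask'].astype(np.uint8); 
        if m.sum()==0: continue
        ys,xs=np.nonzero(m); c=[xs.mean(),ys.mean()]
        rc=cv2.minAreaRect(np.c_[xs,ys].astype(np.float32))
        print(cam,t,round(r['score'],2),np.round(r['box']).tolist(),np.round(c,1),np.round(atz(cam,c,z)[0]),m.sum(),[np.round(x,1) for x in rc])
E
```

```text
top lever 0.68 [194.0, 222.0, 314.0, 253.0] [247.7 233.2] [508. 273.  89.] 1354 [array([252., 236.]), array([ 28., 118.]), np.float64(90.0)]
top lever_drum 0.9 [193.0, 218.0, 315.0, 250.0] [247.7 233. ] [517. 282.  34.] 1297 [array([252., 235.]), array([ 28., 118.]), np.float64(90.0)]
top lever_grip 0.81 [192.0, 220.0, 314.0, 246.0] [246.8 232.8] [520. 288.  14.] 1418 [array([252., 235.]), array([ 28., 118.]), np.float64(90.0)]
top rest 0.97 [462.0, 264.0, 504.0, 304.0] [481.3 281.9] [ 390. -435.    0.] 1124 [array([481.4, 281.7]), array([35.7, 33.8]), np.float64(71.6)]
top rest 0.96 [399.0, 265.0, 433.0, 295.0] [417.4 278.2] [ 395. -240.    0.] 1053 [array([417.6, 278.1]), array([33.1, 33.2]), np.float64(3.6)]
top rest 0.64 [434.0, 324.0, 474.0, 354.0] [452.5 338.8] [ 216. -345.    0.] 842 [array([451.9, 340.5]), array([28.8, 34.5]), np.float64(74.1)]
top rest 0.58 [395.0, 204.0, 425.0, 238.0] [410.9 221.5] [ 572. -220.    0.] 1038 [array([411. , 221.5]), array([31., 32.]), np.float64(90.0)]
top rest_seat 0.65 [484.0, 272.0, 500.0, 287.0] [491.9 279.8] [ 389. -428.  110.] 180 [array
[... 3411 characters left out ...]
5.0, 126.0, 337.0, 242.0] [302.6 185.8] [505. 211.  90.] 1607 [array([302.9, 186. ]), array([117.6,  35.1]), np.float64(71.6)]
side oil 0.93 [369.0, 121.0, 391.0, 176.0] [380.6 148.7] [711. 217. 160.] 876 [array([381. , 146.4]), array([20.3, 53.4]), np.float64(5.7)]
side oil 0.54 [422.0, 357.0, 448.0, 386.0] [435.4 370.2] [ 603. -380.  160.] 455 [array([435.5, 370. ]), array([28.8, 16.9]), np.float64(56.3)]
side driver 0.68 [241.0, 124.0, 278.0, 138.0] [257.3 128.1] [455. 552.  10.] 281 [array([257.3, 128.1]), array([ 9.4, 33.9]), np.float64(78.7)]
side wrench 0.9 [442.0, 290.0, 480.0, 355.0] [464.8 321.7] [ 769. -224.    5.] 674 [array([464.3, 321.5]), array([73.5, 15.6]), np.float64(70.4)]
```

```bash
python3 -m inch '[{"tx":2.2,"ty":2.0,"tz":0.5,"yaw":4.2},{"tx":2.2,"ty":2.0,"tz":0.5,"yaw":4.2},{"tx":2.2,"ty":2.0,"tz":0.5,"yaw":4.2},{"tx":2.2,"ty":2.0,"tz":0.5,"yaw":4.2},{"tx":2.2,"ty":2.0,"tz":0.5,"yaw":4.2},{"tx":2.2,"ty":2.0,"tz":0.5,"yaw":4.2},{"tx":2.2,"ty":2.0,"tz":0.5,"yaw":4.2},{"tx":2.2,"ty":2.0,"tz":0.5,"yaw":4.2},{"tx":2.2,"ty":2.0,"tz":0.5,"yaw":4.2},{"tx":2.2,"ty":2.0,"tz":0.5,"yaw":4.2},{"tx":2.2,"ty":2.0,"tz":0.5,"yaw":4.2},{"tx":2.2,"ty":2.0,"tz":0.5,"yaw":4.2},{"tx":2.2,"ty":2.0,"tz":0.5,"yaw":4.2},{"tx":2.2,"ty":2.0,"tz":0.5,"yaw":4.2},{"tx":2.2,"ty":2.0,"tz":0.5,"yaw":4.2},{"tx":2.2,"ty":2.0,"tz":0.5,"yaw":4.2},{},{}]'
python3 - <<'E'
from h import *
s=env.get_state(); print(s); im=snap('wrist','w1'); np.save('w1.npy',{k:np.array(v) for k,v in s.items()},allow_pickle=True)
E
```

```text
{'time_s': 1.35, 'qpos': array([-1.24049052e+00,  3.06805852e-01,  1.50638097e+00,  2.21369750e-06,
        1.32840059e+00, -7.34790047e-02]), 'joint_velocities': array([-0.00211732,  0.00032701,  0.00070043,  0.00011469, -0.00095309,
        0.00068949]), 'effort': array([ 1.59410265e-03, -4.57472956e+01, -2.52328509e+01,  2.57390866e-04,
        1.19392407e-03,  3.46611648e-05]), 'position': array([ 225.91301176, -528.77887766,  231.30874272]), 'tcp_rot': array([ 2.62177132e+00, -1.73086976e+00,  8.58821763e-06]), 'wrist_force': array([-0.12822942, -0.00140376,  0.39698714]), 'torque': array([-0.00594015, -0.00847955,  0.03190354]), 'opening': 85.40626754630544}schema error: expected keys hand, tx, ty, tz, yaw
```

View pics/w1.png

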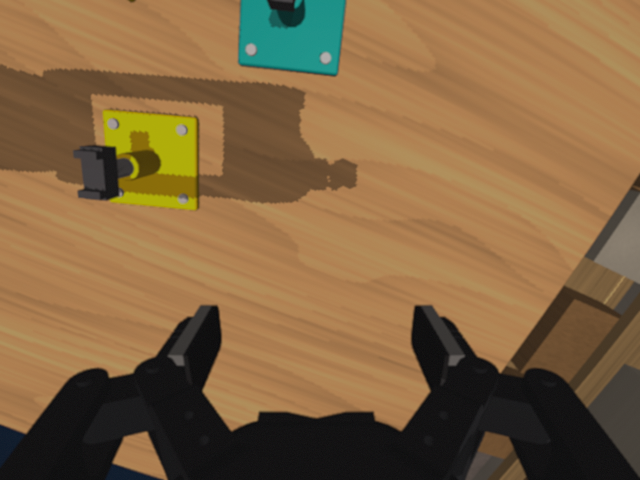

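```bash
python3 -m inch '[{"hand":1,"tx":2.2,"ty":2.0,"tz":0.5,"yaw":4.2},{"hand":1,"tx":2.2,"ty":2.0,"tz":0.5,"yaw":4.2},{"hand":1,"tx":2.2,"ty":2.0,"tz":0.5,"yaw":4.2},{"hand":1,"tx":2.2,"ty":2.0,"tz":0.5,"yaw":4.2},{"hand":1,"tx":2.2,"ty":2.0,"tz":0.5,"yaw":4.2},{"hand":1,"tx":2.2,"ty":2.0,"tz":0.5,"yaw":4.2},{"hand":1,"tx":2.2,"ty":2.0,"tz":0.5,"yaw":4.2},{"hand":1,"tx":2.2,"ty":2.0,"tz":0.5,"yaw":4.2},{"hand":1,"tx":2.2,"ty":2.0,"tz":0.5,"yaw":4.2},{"hand":1,"tx":2.2,"ty":2.0,"tz":0.5,"yaw":4.2},{"hand":1,"tx":2.2,"ty":2.0,"tz":0.5,"yaw":4.2},{"hand":1,"tx":2.2,"ty":2.0,"tz":0.5,"yaw":4.2},{"hand":1,"tx":2.2,"ty":2.0,"tz":0.5,"yaw":4.2},{"hand":1,"tx":2.2,"ty":2.0,"tz":0.5,"yaw":4.2},{"hand":1,"tx":2.2,"ty":2.0,"tz":0.5,"yaw":4.2},{"hand":1,"tx":2.2,"ty":2.0,"tz":0.5,"yaw":4.0},{"hand":1,"tx":0,"ty":0,"tz":0,"yaw":0},{"hand":1,"tx":0,"ty":0,"tz":0,"yaw":0}]'
python3 - <<'E'
from h import *
s=env.get_state(); print(s); im=snap('wrist','w2'); np.save('w2.npy',{k:np.array(v) for k,v in s.items()},allow_pickle=True)
for t in ['rest','rest_seat']:
  for r in masks_of('wrist',t)[:4]:
    ys,xs=np.nonzero(r['mask']); print(t,r['score'],r['box'],xs.mean(),ys.mean())
E
```

```text
time_s: 2.9
position: [579.0, -207.7, 311.3]
tcp_rot: [3.141, 0.007, 0.0]
wrist_force: [-0.9, -0.1, 0.4]
opening: 85.3
{'time_s': 2.9, 'qpos': array([-4.12931026e-01,  3.16349535e-01,  1.29051258e+00, -2.02056996e-04,
        1.53444565e+00, -4.17537118e-01]), 'joint_velocities': array([-0.03618685, -0.01029614,  0.03277137, -0.01961668,  0.00353431,
        0.00189811]), 'effort': array([ 1.21561803e+00, -4.86134684e+01, -2.81486285e+01,  2.64884485e-01,
       -1.07258975e-01, -3.84214916e-02]), 'position': array([ 578.95171336, -207.65991373,  311.2682778 ]), 'tcp_rot': array([3.14128459e+00, 7.24602346e-03, 2.81492657e-04]), 'wrist_force': array([-0.89857886, -0.14459251,  0.43683316]), 'torque': array([-0.0378333 , -0.01716791, -0.04391329]), 'opening': 85.2735449910667}
rest 0.79 [152.4, 302.6, 233.9, 358.0] 188.08042635658916 326.4573643410853
rest 0.72 [122.8, 176.2, 220.2, 253.0] 178.53058698727017 215.43794200848657
rest 0.67 [0.6, 244.4, 111.5, 329.4] 58.604339890488745 287.35530318393836
rest 0.64 [272.3, 159.1, 347.5, 237.0] 308.73564899451554 198.96325411334553
rest_seat 0.97 [126.1, 221.8, 174.8, 250.1] 150.73212583412774 235.14585319351764
rest_seat 0.88 [288.2, 205.2, 327.6, 233.5] 306.88022598870054 217.96497175141243
rest_seat 0.67 [1.1, 295.2, 45.6, 327.2] 20.745049504950494 313.03836633663366
```

View pics/w2.png

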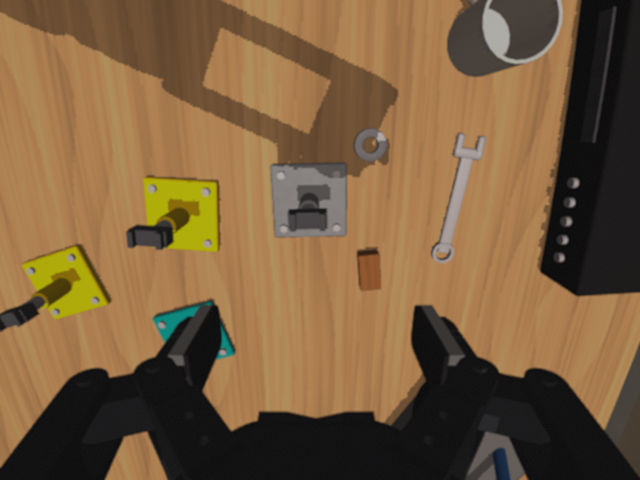

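```bash
python3 - <<'E'
from h import *
im=cv2.imread('pics/w2.png'); c=im[150:250,250:370]; cv2.imwrite('pics/w2z.png',cv2.resize(c,None,fx=6,fy=6,interpolation=cv2.INTER_CUBIC))
im=cv2.imread('pics/top1.png'); c=im[205:265,185:325]; cv2.imwrite('pics/t1z.png',cv2.resize(c,None,fx=5.5,fy=5.5,interpolation=cv2.INTER_CUBIC))
E
```

```text
(no output)
```

View pics/w2z.png

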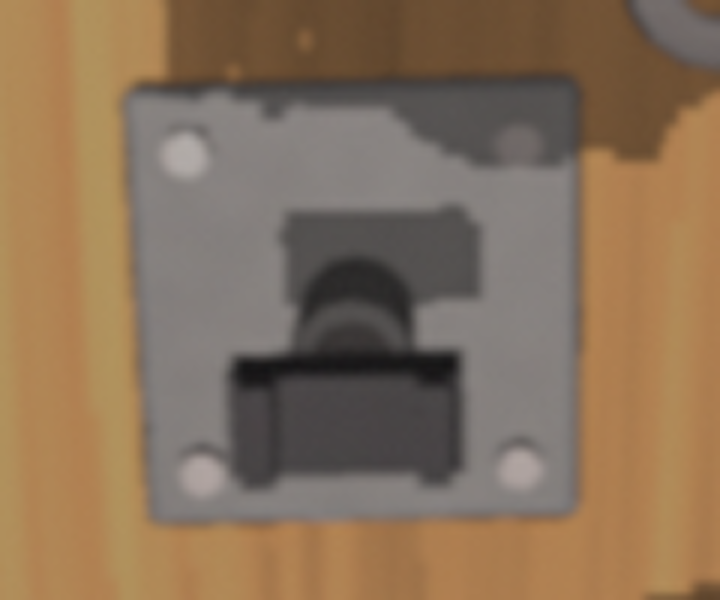

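View pics/t1z.png

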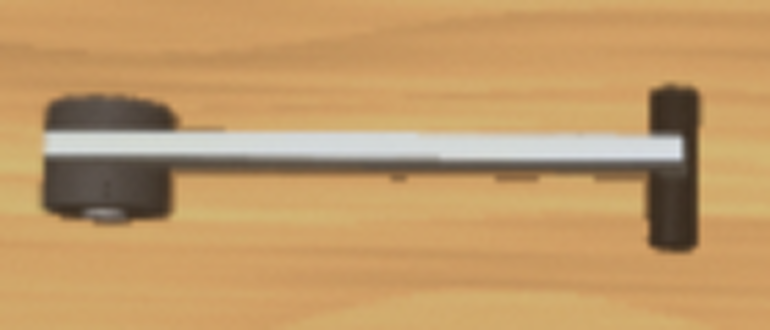

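```bash
python3 - <<'E'
from h import *
s=np.load('w2.npy',allow_pickle=True).item()
z=lambda p,f,o:(np.array(p)+.5)/f-.5+np.array(o)
c=z([(126,88),(577,78),(577,514),(152,522)],6,(250,150))
P=atz('wrist',c,12,s); print(P.round(1),P.mean(0).round(1))
for a,b in [(0,1),(3,2),(3,0),(2,1)]: d=P[b]-P[a]; print(np.hypot(*d[:2]).round(1),np.degrees(np.arctan2(d[1],d[0])).round(2))
# head top at z~118: corners of top outline: left/right ends, floor near/far edges
h=z([(232,382),(460,380),(462,478),(250,486),(278,378),(418,378),(278,474),(418,472)],6,(250,150))
print(atz('wrist',h[:4],118,s).round(1)); print(atz('wrist',h[4:],110,s).round(1))
l=z([(44,143),(684,148)],5.5,(185,205)); L=atz('top',l,89); d=L[0]-L[1]; print(L.round(1),L.mean(0),np.hypot(*d[:2]),np.degrees(np.arctan2(d[1],d[0])))
t=z([(44,131),(44,155),(684,136),(684,161)],5.5,(185,205)); print(atz('top',t,89).round(1))
E
```

```text
[[ 519.9 -169.4   12. ]
 [ 617.2 -166.9   12. ]
 [ 620.4 -265.5   12. ]
 [ 522.3 -267.9   12. ]] [ 570.  -217.4   12. ]
97.4 1.48
98.1 1.39
98.6 91.38
98.7 91.83
[[ 550.3 -208.2  118. ]
 [ 589.5 -207.7  118. ]
 [ 590.  -225.2  118. ]
 [ 553.1 -226.9  118. ]]
[[ 557.7 -209.5  110. ]
 [ 582.3 -209.4  110. ]
 [ 557.5 -227.   110. ]
 [ 582.5 -226.6  110. ]]
[[511.2 433.8  89. ]
 [517.5  94.2  89. ]] [514.35519361 263.98805143  89.        ] 339.6891293191573 91.06197643501054
[[517.7 434.2  89. ]
 [504.8 433.4  89. ]
 [524.   94.4  89. ]
 [510.5  94.   89. ]]
```

```bash
python3 -m inch '[{"hand":1,"tx":-0.4,"ty":3.2,"tz":-0.6,"yaw":0.8},{"hand":1,"tx":-0.4,"ty":3.2,"tz":-0.6,"yaw":0},{"hand":1,"tx":-0.4,"ty":3.2,"tz":-0.6,"yaw":0},{"hand":1,"tx":-0.4,"ty":3.2,"tz":-0.6,"yaw":0},{"hand":1,"tx":-0.4,"ty":3.2,"tz":-0.6,"yaw":0},{"hand":1,"tx":-0.4,"ty":3.2,"tz":-0.6,"yaw":0},{"hand":1,"tx":-0.4,"ty":3.2,"tz":-0.6,"yaw":0},{"hand":1,"tx":-0.4,"ty":3.2,"tz":-0.6,"yaw":0},{"hand":1,"tx":-0.4,"ty":3.2,"tz":-0.6,"yaw":0},{"hand":1,"tx":-0.4,"ty":3.2,"tz":-0.6,"yaw":0},{"hand":1,"tx":-0.4,"ty":3.2,"tz":-0.6,"yaw":0},{"hand":1,"tx":-0.4,"ty":3.2,"tz":-0.6,"yaw":0},{"hand":1,"tx":-0.4,"ty":3.2,"tz":-0.6,"yaw":0},{"hand":1,"tx":-0.4,"ty":3.2,"tz":-0.6,"yaw":0},{"hand":1,"tx":-0.4,"ty":3.2,"tz":-0.6,"yaw":0},{"hand":1,"tx":-0.4,"ty":3.2,"tz":-0.6,"yaw":0},{"hand":1,"tx":0,"ty":0,"tz":0,"yaw":0},{"hand":1,"tx":0,"ty":0,"tz":0,"yaw":0},{"hand":1,"tx":0,"ty":0,"tz":0,"yaw":0}]'
python3 - <<'E'
from h import *
s=env.get_state(); print(s); im=snap('wrist','w3'); np.save('w3.npy',{k:np.array(v) for k,v in s.items()},allow_pickle=True)
E
```

```text
time_s: 4.63
position: [513.9, 301.8, 215.2]
tcp_rot: [3.14, 0.024, -0.001]
wrist_force: [0.6, 0.5, -0.3]
opening: 85.8
{'time_s': 4.6333, 'qpos': array([ 4.60712175e-01,  3.48443960e-01,  1.48446732e+00, -9.93746172e-04,
        1.30952223e+00,  4.45492775e-01]), 'joint_velocities': array([-0.01879639, -0.0086665 , -0.00186447,  0.00017563,  0.00172149,
        0.0019859 ]), 'effort': array([ 9.09138266e-01, -4.76638091e+01, -2.49740839e+01,  9.47162672e-02,
       -2.39509146e-02,  6.12705509e-03]), 'position': array([513.91238718, 301.78750719, 215.22780224]), 'tcp_rot': array([ 3.14026744e+00,  2.43006593e-02, -5.27275033e-04]), 'wrist_force': array([ 0.59125559,  0.51739786, -0.29108568]), 'torque': array([0.09111229, 0.02485442, 0.01123643]), 'opening': 85.78300706764254}
```

View pics/w3.png

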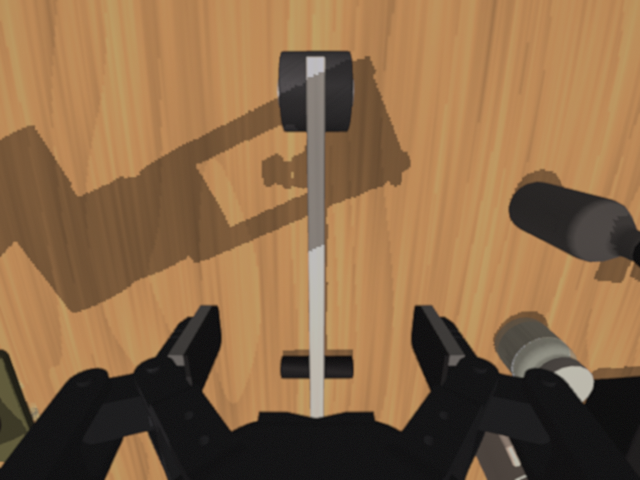

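```bash
python3 - <<'E'
from h import *
s=np.load('w3.npy',allow_pickle=True).item()
L=atz('wrist',[(316,57),(316.5,150),(317,240),(317.3,300),(317.5,395)],89,s);print(L.round(1))
d=L[0]-L[-1];print(np.degrees(np.arctan2(d[1],d[0])))
print(atz('wrist',[(282,367),(353,367)],14,s).round(1))
print(atz('wrist',[(306,57),(325,57)],89,s).round(1))
# drum end expected mid + 170
E
```

```text
[[511.7 434.5  89. ]
 [513.1 368.6  89. ]
 [514.7 294.6  89. ]
 [515.9 237.5  89. ]
 [518.  128.6  89. ]]
91.17617583433521
[[474.3 101.2  14. ]
 [563.2 102.5  14. ]]
[[504.5 434.4  89. ]
 [518.2 434.6  89. ]]
```

```bash
python3 -m inch '[{"hand":1,"tx":0.07,"ty":0.4,"tz":-2,"yaw":0.3},{"hand":1,"tx":0,"ty":0,"tz":-2,"yaw":0},{"hand":1,"tx":0,"ty":0,"tz":-2,"yaw":0},{"hand":1,"tx":0,"ty":0,"tz":-2,"yaw":0},{"hand":1,"tx":0,"ty":0,"tz":-2,"yaw":0},{"hand":1,"tx":0,"ty":0,"tz":-2,"yaw":0},{"hand":1,"tx":0,"ty":0,"tz":-1.5,"yaw":0},{"hand":1,"tx":0,"ty":0,"tz":-1.5,"yaw":0},{"hand":1,"tx":0,"ty":0,"tz":-0.6,"yaw":0},{"hand":1,"tx":0,"ty":0,"tz":0,"yaw":0},{"hand":1,"tx":0,"ty":0,"tz":0,"yaw":0},{"hand":1,"tx":0,"ty":0,"tz":0,"yaw":0},{"hand":1,"tx":0,"ty":0,"tz":0,"yaw":0}]'
python3 - <<'E'
from h import *
s=env.get_state(); print(s['position'],s['torque'],s['wrist_force'])
E
```

```text
time_s: 5.77
position: [515.6, 307.4, 60.6]
tcp_rot: [-3.14, -0.033, -0.003]
wrist_force: [0.5, 0.0, -0.6]
opening: 85.3
[515.62338138 307.36298748  60.60263215] [-0.00133663  0.0522313  -0.00221266] [ 0.51948903  0.04999513 -0.62426679]
```

```bash
cat >> h.py <<'E'
def avg(n=10):
    R=[]
    for _ in range(n):
        optics.snapshot('top'); s=env.get_state(); R.append(np.r_[s['position'],s['tcp_rot'],s['wrist_force'],s['torque'],s['opening'],s['time_s']])
    R=np.array(R); m=R.mean(0); sd=R.std(0)
    print('pos',m[:3].round(2),'rot',m[3:6].round(4),'F',m[6:9].round(3),'T',m[9:12].round(4),'sdF',sd[6:9].round(2),'sdT',sd[9:12].round(3),'open',m[12].round(2),'t',R[-1,-1].round(2)); return m
E
python3 - <<'E'
from h import *
avg(10)
E
python3 -m inch '[{"hand":1,"tx":-0.1,"ty":0,"tz":-0.05,"yaw":0},{"hand":-1,"tx":0,"ty":0,"tz":0,"yaw":0},{"hand":-1,"tx":0,"ty":0,"tz":0,"yaw":0},{"hand":-1,"tx":0,"ty":0,"tz":0,"yaw":0},{"hand":-1,"tx":0,"ty":0,"tz":0,"yaw":0},{"hand":-1,"tx":0,"ty":0,"tz":0,"yaw":0},{"hand":-1,"tx":0,"ty":0,"tz":0,"yaw":0},{"hand":-1,"tx":0,"ty":0,"tz":0,"yaw":0},{"hand":-1,"tx":0,"ty":0,"tz":0,"yaw":0}]' 60
python3 - <<'E'
from h import *
avg(4)
E
```

```text
pos [514.86 307.41  59.83] rot [-2.5127e+00 -2.7200e-02 -1.3000e-03] F [-0.01   0.055  0.037] T [0.0092 0.0006 0.0022] sdF [0.3  0.44 0.52] sdT [0.038 0.021 0.028] open 85.41 t 6.27
time_s: 7.02
position: [513.9, 307.3, 59.0]
tcp_rot: [-3.141, -0.034, -0.001]
wrist_force: [-0.0, 0.5, 0.7]
opening: 13.1
pos [513.86 307.28  58.96] rot [-3.1413e+00 -3.3900e-02 -8.0000e-04] F [0.574 0.465 1.208] T [-0.0222 -0.0323  0.0176] sdF [0.65 0.4  0.78] sdT [0.018 0.045 0.034] open 13.2 t 7.22
```

```bash
python3 -m inch '[{"hand":-1,"tx":0,"ty":0,"tz":0,"yaw":0},{"hand":-1,"tx":0,"ty":0,"tz":0.2,"yaw":0},{"hand":-1,"tx":0,"ty":0,"tz":0.2,"yaw":0},{"hand":-1,"tx":0,"ty":0,"tz":0.2,"yaw":0},{"hand":-1,"tx":0,"ty":0,"tz":0.2,"yaw":0},{"hand":-1,"tx":0,"ty":0,"tz":0,"yaw":0},{"hand":-1,"tx":0,"ty":0,"tz":0,"yaw":0}]' 90
python3 - <<'E'
from h import *
avg(16)
snap('side','s2'); im=cv2.imread('pics/s2.png')[90:270,230:450]; cv2.imwrite('pics/s2z.png',cv2.resize(im,None,fx=3.3,fy=3.3))
E
```

```text
time_s: 7.8
position: [513.5, 307.2, 66.7]
tcp_rot: [3.141, 0.034, -0.001]
wrist_force: [0.5, -0.5, -6.8]
opening: 12.8
pos [513.54 307.21  66.74] rot [ 1.178e+00  1.270e-02 -2.000e-04] F [ 0.039  0.142 -6.285] T [-0.1178 -0.0056  0.0016] sdF [0.33 0.47 0.43] sdT [0.038 0.027 0.029] open 12.62 t 8.6
```

View pics/s2z.png

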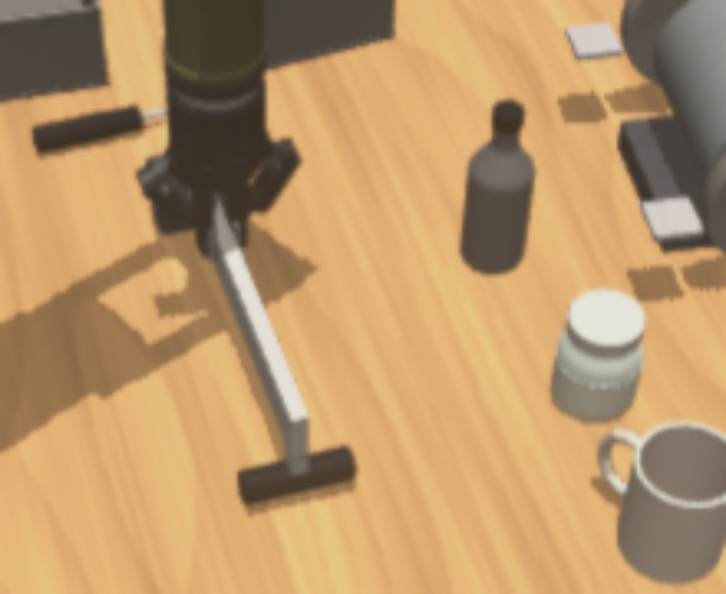

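```bash
python3 -m inch '[{"hand":-1,"tx":0,"ty":0,"tz":-0.2,"yaw":0},{"hand":-1,"tx":0,"ty":0,"tz":-0.2,"yaw":0},{"hand":-1,"tx":0,"ty":0,"tz":-0.2,"yaw":0},{"hand":-1,"tx":0,"ty":0,"tz":-0.17,"yaw":0},{"hand":-1,"tx":0,"ty":0,"tz":0,"yaw":0},{"hand":-1,"tx":0,"ty":0,"tz":0,"yaw":0},{"hand":0,"tx":0,"ty":0,"tz":0,"yaw":0},{"hand":0,"tx":0,"ty":0,"tz":0,"yaw":0},{"hand":0,"tx":0,"ty":0,"tz":0,"yaw":0},{"hand":0,"tx":0,"ty":0,"tz":0,"yaw":0},{"hand":0,"tx":0,"ty":0.9,"tz":0,"yaw":0},{"hand":0,"tx":0,"ty":1.0,"tz":0,"yaw":0},{"hand":0,"tx":0,"ty":0,"tz":0,"yaw":0},{"hand":0,"tx":0,"ty":0,"tz":0,"yaw":0}]'
python3 - <<'E'
from h import *
avg(8); s=env.get_state(); snap('wrist','w4'); np.save('w4.npy',{k:np.array(v) for k,v in s.items()},allow_pickle=True)
E
```

```text
time_s: 9.82
position: [513.8, 327.4, 59.2]
tcp_rot: [-3.141, -0.036, -0.001]
wrist_force: [0.4, 0.1, -0.4]
opening: 42.9
pos [513.48 326.22  59.02] rot [ 3.1412e+00  3.4200e-02 -3.0000e-04] F [ 0.039 -0.056 -0.386] T [ 0.0008  0.0138 -0.0205] sdF [0.5  0.48 0.4 ] sdT [0.033 0.031 0.025] open 42.71 t 10.22
```

View pics/w4.png

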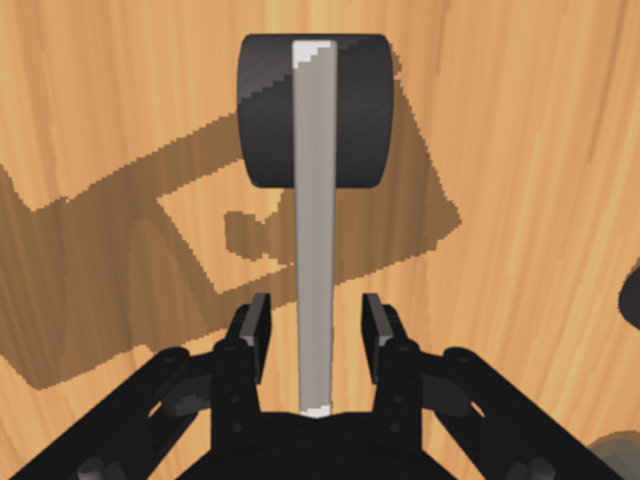

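```bash
python3 - <<'E'
from h import *
s=np.load('w4.npy',allow_pickle=True).item()
L=atz('wrist',[(315,41),(315.3,240),(315.5,400)],89,s);print(L.round(1), s['position'])
E
python3 -m inch '[{"hand":-1,"tx":0,"ty":0,"tz":0,"yaw":0},{"hand":-1,"tx":0,"ty":0,"tz":0,"yaw":0},{"hand":-1,"tx":0,"ty":0,"tz":0,"yaw":0},{"hand":-1,"tx":0,"ty":0,"tz":0,"yaw":0},{"hand":-1,"tx":0,"ty":0,"tz":0,"yaw":0},{"hand":-1,"tx":0,"ty":0,"tz":0,"yaw":0},{"hand":-1,"tx":0,"ty":0,"tz":0.2,"yaw":0},{"hand":-1,"tx":0,"ty":0,"tz":0.2,"yaw":0},{"hand":-1,"tx":0,"ty":0,"tz":0.2,"yaw":0},{"hand":-1,"tx":0,"ty":0,"tz":0.2,"yaw":0},{"hand":-1,"tx":0,"ty":0,"tz":0,"yaw":0},{"hand":-1,"tx":0,"ty":0,"tz":0,"yaw":0}]' 90
python3 - <<'E'
from h import *
avg(20)
s=env.get_state(); snap('wrist','w5'); np.save('w5.npy',{k:np.array(v) for k,v in s.items()},allow_pickle=True)
E
```

```text
[[510.9 434.5  89. ]
 [512.3 371.2  89. ]
 [513.8 298.7  89. ]] [513.61034783 325.98702008  59.06609704]
time_s: 11.27
position: [513.6, 326.2, 67.0]
tcp_rot: [3.141, 0.034, -0.0]
wrist_force: [0.0, -0.0, -7.0]
opening: 12.5
pos [513.57 326.2   67.05] rot [ 6.282e-01  6.800e-03 -2.000e-04] F [ 0.052 -0.117 -6.279] T [ 0.0018  0.0061 -0.0045] sdF [0.54 0.41 0.52] sdT [0.025 0.026 0.026] open 12.63 t 12.27
```

View pics/w5.png

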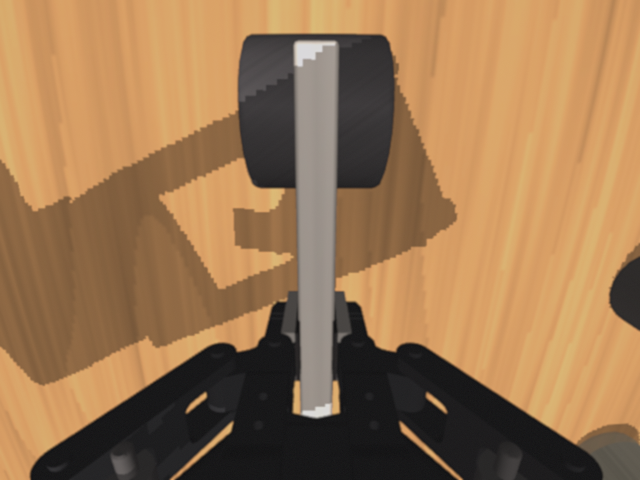

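```bash
python3 -m inch '[{"hand":-1,"tx":0,"ty":0,"tz":0.8,"yaw":0},{"hand":-1,"tx":0,"ty":0,"tz":1.5,"yaw":0},{"hand":-1,"tx":0,"ty":0,"tz":2,"yaw":0},{"hand":-1,"tx":0,"ty":0,"tz":2,"yaw":0},{"hand":-1,"tx":0,"ty":0,"tz":2,"yaw":0},{"hand":-1,"tx":0,"ty":0,"tz":2,"yaw":0},{"hand":-1,"tx":0,"ty":0,"tz":1.5,"yaw":0},{"hand":-1,"tx":0,"ty":0,"tz":1.2,"yaw":0},{"hand":-1,"tx":0.2,"ty":-0.8,"tz":0,"yaw":0},{"hand":-1,"tx":0.2,"ty":-1.6,"tz":0,"yaw":0},{"hand":-1,"tx":0.2,"ty":-2.4,"tz":0,"yaw":0},{"hand":-1,"tx":0.2,"ty":-2.8,"tz":0,"yaw":0},{"hand":-1,"tx":0.2,"ty":-2.8,"tz":0,"yaw":0},{"hand":-1,"tx":0.2,"ty":-2.8,"tz":0,"yaw":0},{"hand":-1,"tx":0.2,"ty":-2.8,"tz":0,"yaw":0},{"hand":-1,"tx":0.2,"ty":-2.8,"tz":0,"yaw":0},{"hand":-1,"tx":0.2,"ty":-2.8,"tz":0,"yaw":0},{"hand":-1,"tx":0.2,"ty":-2.8,"tz":0,"yaw":0},{"hand":-1,"tx":0.2,"ty":-2.8,"tz":0,"yaw":0},{"hand":-1,"tx":0.2,"ty":-2.8,"tz":0,"yaw":0}]'
python3 -m inch '[{"hand":-1,"tx":0.3,"ty":-2.8,"tz":0,"yaw":0},{"hand":-1,"tx":0.3,"ty":-2.8,"tz":0,"yaw":0},{"hand":-1,"tx":0.3,"ty":-2.8,"tz":0,"yaw":0},{"hand":-1,"tx":0.3,"ty":-2.8,"tz":0,"yaw":0},{"hand":-1,"tx":0.3,"ty":-2.8,"tz":0,"yaw":0},{"hand":-1,"tx":0.3,"ty":-2.8,"tz":0,"yaw":0},{"hand":-1,"tx":0.3,"ty":-2.8,"tz":0,"yaw":0},{"hand":-1,"tx":0.3,"ty":-2.2,"tz":0,"yaw":0},{"hand":-1,"tx":0.3,"ty":-1.4,"tz":0,"yaw":0},{"hand":-1,"tx":0.3,"ty":-0.8,"tz":0,"yaw":0},{"hand":-1,"tx":0.2,"ty":-0.4,"tz":0,"yaw":0},{"hand":-1,"tx":0,"ty":0,"tz":0,"yaw":0},{"hand":-1,"tx":0,"ty":0,"tz":0,"yaw":0},{"hand":-1,"tx":0,"ty":0,"tz":0,"yaw":0}]'
python3 - <<'E'
from h import *
avg(12)
s=env.get_state(); snap('side','s3');snap('top','t3');snap('wrist','w6'); 
im=cv2.imread('pics/s3.png')[190:430,220:500]; cv2.imwrite('pics/s3z.png',cv2.resize(im,None,fx=2.5,fy=2.5))
E
```

```text
time_s: 13.98
position: [536.6, 24.3, 196.5]
tcp_rot: [3.141, 0.034, -0.002]
wrist_force: [0.7, -0.8, -6.6]
opening: 12.5
time_s: 15.15
position: [569.2, -216.2, 196.9]
tcp_rot: [-3.14, -0.036, 0.001]
wrist_force: [-0.2, -0.4, -6.0]
opening: 12.5
pos [ 569.55 -217.16  197.18] rot [-5.234e-01 -6.400e-03  2.000e-04] F [-0.214  0.103 -6.47 ] T [-0.0174  0.0051 -0.0085] sdF [0.46 0.45 0.51] sdT [0.023 0.039 0.023] open 12.61 t 15.75
```

View pics/s3z.png

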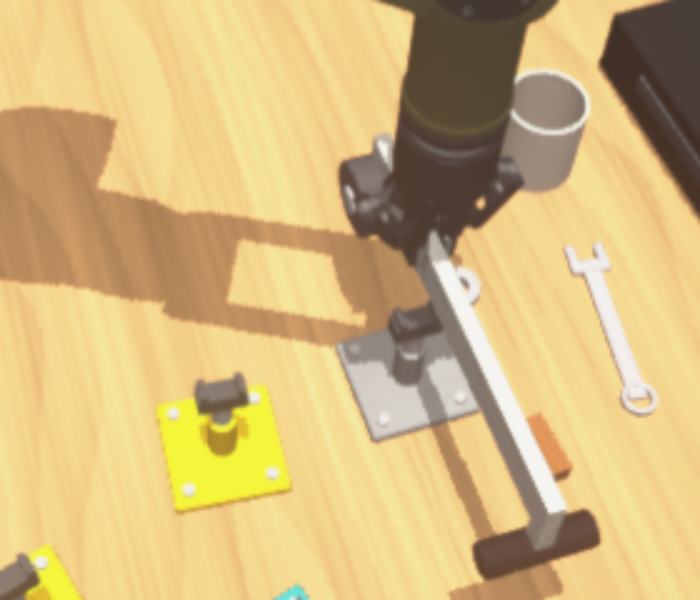

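View pics/w6.png

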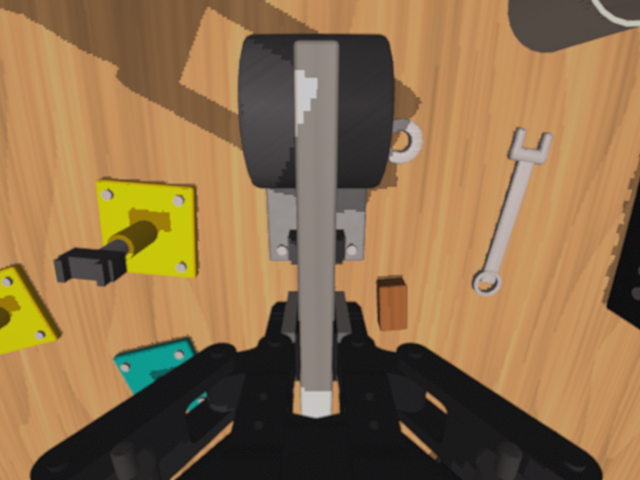

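View pics/t3.png

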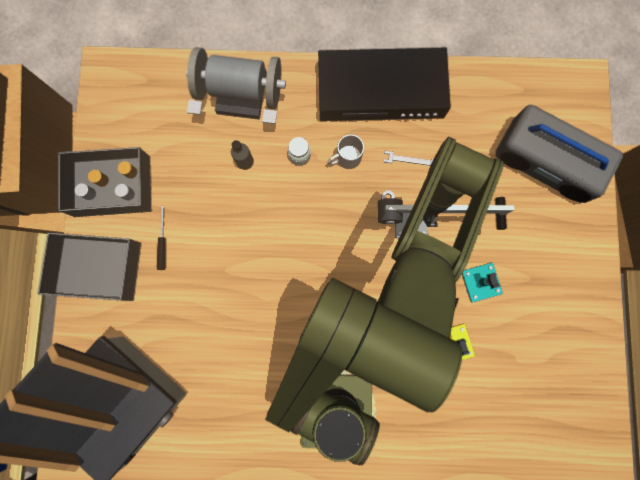

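```bash
python3 -m inch '[{"hand":-1,"tx":0.05,"ty":-0.1,"tz":-1,"yaw":0},{"hand":-1,"tx":0,"ty":0,"tz":-1.2,"yaw":0},{"hand":-1,"tx":0,"ty":0,"tz":-1.2,"yaw":0},{"hand":-1,"tx":0,"ty":0,"tz":-1.2,"yaw":0},{"hand":-1,"tx":0,"ty":0,"tz":-1,"yaw":0},{"hand":-1,"tx":0,"ty":0,"tz":-0.6,"yaw":0},{"hand":-1,"tx":0,"ty":0,"tz":-0.4,"yaw":0},{"hand":-1,"tx":0,"ty":0,"tz":0,"yaw":0},{"hand":-1,"tx":0,"ty":0,"tz":0,"yaw":0},{"hand":-1,"tx":0,"ty":0,"tz":0,"yaw":0}]'
python3 - <<'E'
from h import *
avg(8)
s=env.get_state();snap('wrist','w7');snap('side','s4') 
im=cv2.imread('pics/s4.png')[190:430,220:500]; cv2.imwrite('pics/s4z.png',cv2.resize(im,None,fx=2.5,fy=2.5))
E
```

```text
time_s: 16.73
position: [570.7, -219.0, 131.8]
tcp_rot: [3.141, 0.034, 0.002]
wrist_force: [-0.1, 1.0, -7.2]
opening: 12.7
pos [ 570.45 -218.93  131.68] rot [3.1409e+00 3.3900e-02 1.6000e-03] F [ 0.147 -0.242 -6.65 ] T [-0.0058  0.021   0.0121] sdF [0.44 0.5  0.6 ] sdT [0.025 0.029 0.024] open 12.56 t 17.13
```

View pics/w7.png

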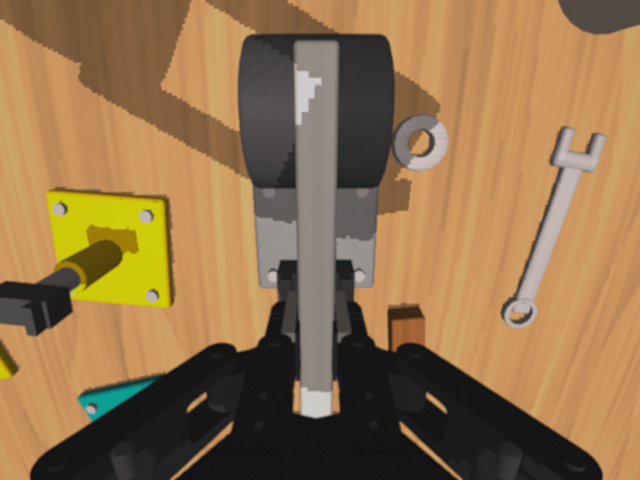

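View pics/s4z.png

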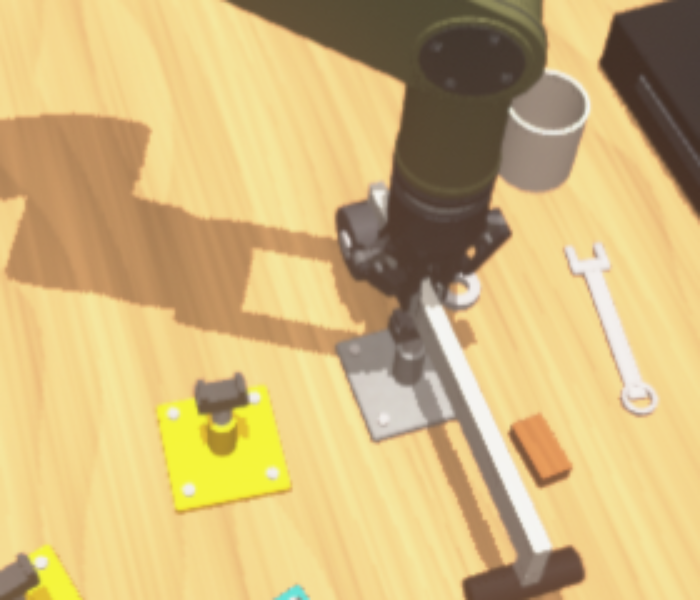

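```bash
python3 - <<'E'
from h import *
s=env.get_state()
print(atz('wrist',[(278,261),(316.5,261),(355,261)],118,s).round(1),s['position'])
E
python3 -m inch '[{"hand":-1,"tx":0,"ty":0.05,"tz":-0.2,"yaw":0},{"hand":-1,"tx":0,"ty":0,"tz":-0.15,"yaw":0},{"hand":-1,"tx":0,"ty":0,"tz":-0.15,"yaw":0},{"hand":-1,"tx":0,"ty":0,"tz":-0.1,"yaw":0},{"hand":-1,"tx":0,"ty":0,"tz":-0.1,"yaw":0},{"hand":-1,"tx":0,"ty":0,"tz":-0.1,"yaw":0},{"hand":-1,"tx":0,"ty":0,"tz":0,"yaw":0},{"hand":-1,"tx":0,"ty":0,"tz":0,"yaw":0}]'
python3 - <<'E'
from h import *
avg(8)
E
```

```text
[[ 550.5 -199.5  118. ]
 [ 569.8 -199.1  118. ]
 [ 589.2 -198.7  118. ]] [ 570.10118875 -218.77690843  131.2037867 ]
time_s: 17.9
position: [569.9, -218.2, 123.2]
tcp_rot: [-3.141, -0.034, 0.0]
wrist_force: [-1.2, 0.3, -4.6]
opening: 12.1
pos [ 570.05 -218.25  123.22] rot [1.5707e+00 1.6900e-02 1.0000e-04] F [-0.833  0.224 -4.736] T [ 0.0841  0.1798 -0.0038] sdF [0.52 0.39 0.46] sdT [0.025 0.027 0.016] open 12.56 t 18.3
```

```bash
python3 - <<'E'
from h import *
im=cv2.imread('pics/w7.png')[240:340,250:390]; cv2.imwrite('pics/w7z.png',cv2.resize(im,None,fx=5.5,fy=5.5,interpolation=cv2.INTER_CUBIC))
im=cv2.imread('pics/w6.png')[210:310,250:390]; cv2.imwrite('pics/w6z.png',cv2.resize(im,None,fx=5.5,fy=5.5,interpolation=cv2.INTER_CUBIC))
E
```

```text
(no output)
```

View pics/w7z.png

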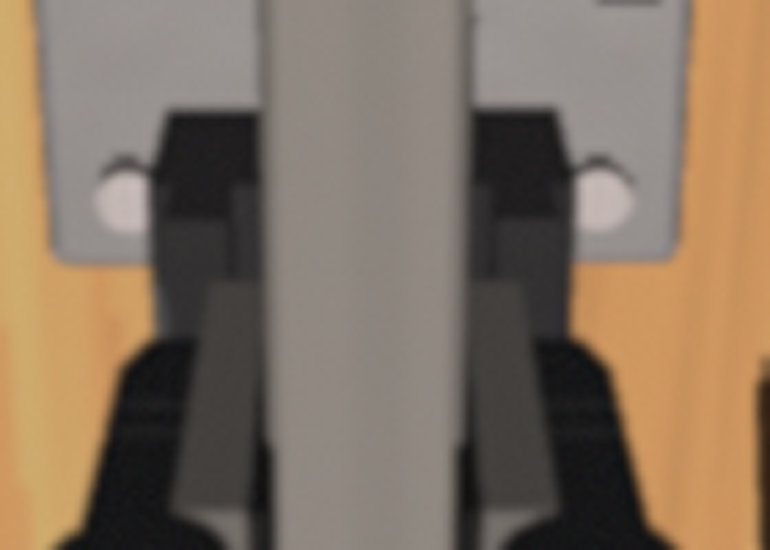

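View pics/w6z.png

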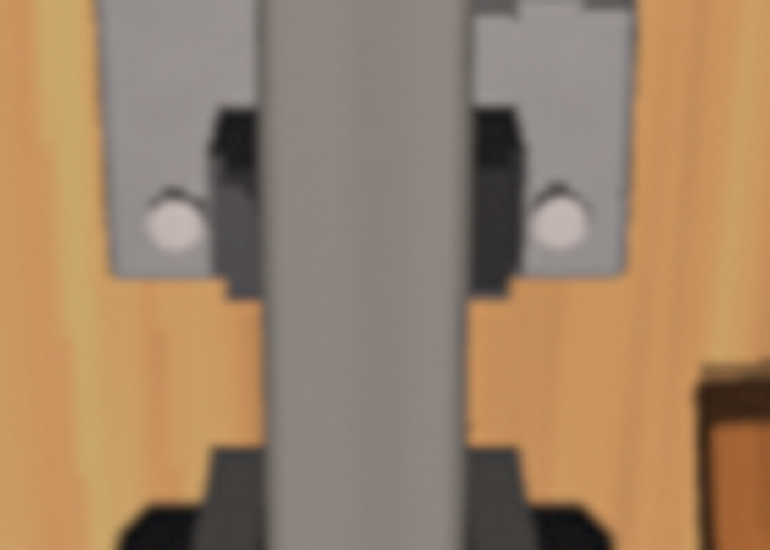

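```bash
python3 - <<'E'
from h import *
# w7 pose ~ avg pose
s=dict(position=np.array([570.3,-218.85,131.5]),tcp_rot=np.array([3.1409,.0339,.0016]))
z=lambda p,o:(np.array(p)+.5)/5.5-.5+np.array(o)
print(atz('wrist',z([(157,218),(568,218)],(250,240)),118,s).round(1))
print(atz('wrist',z([(245,184),(485,184)],(250,240)),110,s).round(1))
print(atz('wrist',z([(57,262),(677,262)],(250,240)),12,s).round(1))
s=dict(position=np.array([569.55,-217.16,197.2]),tcp_rot=np.array([3.1409,.0339,.0016]))
print('w6',atz('wrist',z([(214,158),(522,158)],(250,210)),118,s).round(1))
print(atz('wrist',z([(228,295),(510,295)],(250,210)),118,s).round(1))
print(atz('wrist',z([(113,276),(622,276)],(250,210)),12,s).round(1))
E
```

```text
[[ 550.6 -209.8  118. ]
 [ 588.9 -209.   118. ]]
[[ 558.3 -209.7  110. ]
 [ 581.7 -209.2  110. ]]
[[ 522.7 -267.9   12. ]
 [ 620.6 -265.9   12. ]]
w6 [[ 550.1 -207.6  118. ]
 [ 589.2 -206.8  118. ]]
[[ 551.9 -226.4  118. ]
 [ 588.6 -225.6  118. ]]
[[ 522.4 -267.    12. ]
 [ 619.9 -264.9   12. ]]
```

```bash
python3 -m inch '[{"hand":-1,"tx":0,"ty":0,"tz":-0.1,"yaw":0},{"hand":-1,"tx":0,"ty":0,"tz":-0.1,"yaw":0},{"hand":-1,"tx":0,"ty":0,"tz":-0.1,"yaw":0},{"hand":-1,"tx":0,"ty":0,"tz":0,"yaw":0},{"hand":-1,"tx":0,"ty":0,"tz":0,"yaw":0}]'
python3 - <<'E'
from h import *
avg(14)
E
```

```text
time_s: 18.72
position: [570.2, -218.3, 120.5]
tcp_rot: [3.141, 0.034, 0.001]
wrist_force: [-1.3, 1.5, -0.7]
opening: 12.7
pos [ 570.19 -218.32  120.26] rot [3.1413e+00 3.3900e-02 4.0000e-04] F [-1.494  0.733 -0.255] T [ 0.1277  0.3037 -0.0023] sdF [0.6  0.43 0.33] sdT [0.015 0.032 0.027] open 12.64 t 19.42
```

```bash
python3 -m inch '[{"hand":-1,"tx":0,"ty":0,"tz":0,"yaw":0},{"hand":-0.7,"tx":0,"ty":0,"tz":0,"yaw":0},{"hand":-0.65,"tx":0,"ty":0,"tz":0,"yaw":0},{"hand":-0.6,"tx":0,"ty":0,"tz":0,"yaw":0},{"hand":-0.55,"tx":0,"ty":0,"tz":0,"yaw":0},{"hand":-0.55,"tx":0,"ty":0,"tz":0,"yaw":0}]' 20
python3 - <<'E'
from h import *
avg(8)
snap('wrist','w8');snap('side','s5') 
im=cv2.imread('pics/s5.png')[190:430,220:500]; cv2.imwrite('pics/s5z.png',cv2.resize(im,None,fx=2.5,fy=2.5))
E
```

```text
time_s: 19.92
position: [570.7, -218.6, 120.4]
tcp_rot: [3.141, 0.034, 0.002]
wrist_force: [-0.3, 0.5, 0.1]
opening: 19.1
pos [ 570.3  -218.36  120.19] rot [3.1412e+00 3.3900e-02 6.0000e-04] F [ 0.163 -0.265  0.399] T [ 0.0001 -0.005  -0.0038] sdF [0.34 0.55 0.51] sdT [0.022 0.047 0.019] open 19.31 t 20.32
```

View pics/w8.png

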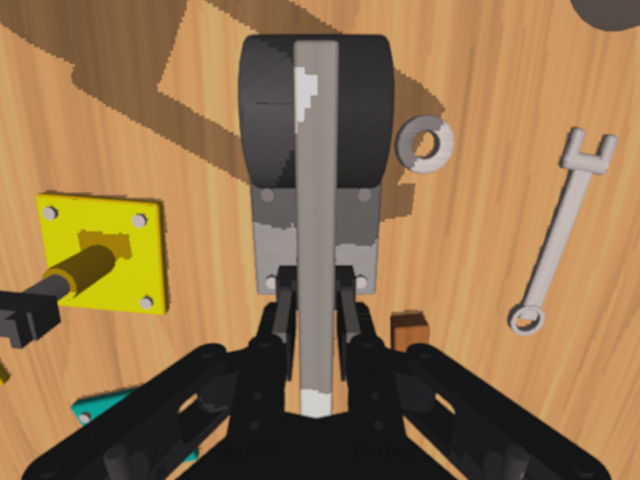

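View pics/s5z.png

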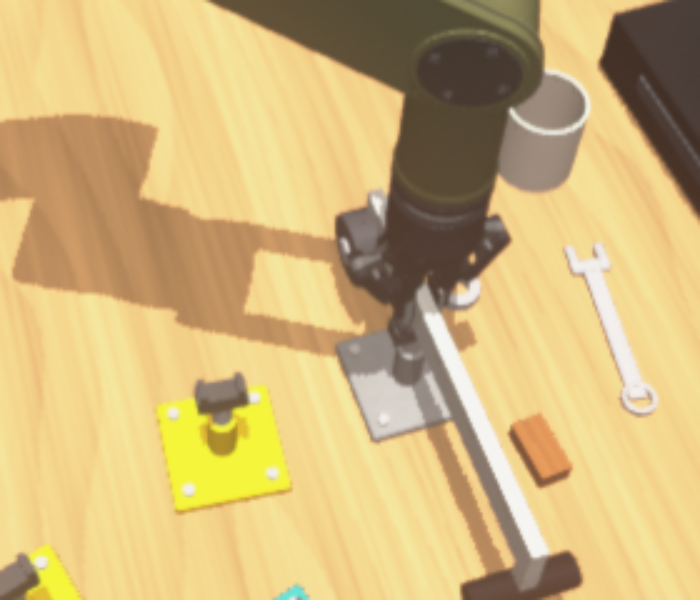

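```bash
python3 -m inch '[{"hand":-0.4,"tx":0,"ty":0,"tz":0,"yaw":0},{"hand":-0.2,"tx":0,"ty":0,"tz":0,"yaw":0},{"hand":-0.2,"tx":0,"ty":0,"tz":0,"yaw":0},{"hand":-0.2,"tx":0,"ty":0,"tz":0.3,"yaw":0},{"hand":-0.2,"tx":0,"ty":0,"tz":0.6,"yaw":0},{"hand":-0.2,"tx":0,"ty":0,"tz":1,"yaw":0},{"hand":-0.2,"tx":0,"ty":0,"tz":1.5,"yaw":0},{"hand":-0.2,"tx":0,"ty":0,"tz":1.5,"yaw":0},{"hand":-0.2,"tx":0,"ty":0,"tz":2,"yaw":0},{"hand":-0.2,"tx":0,"ty":0,"tz":2,"yaw":0},{"hand":-0.2,"tx":0,"ty":0,"tz":2,"yaw":0},{"hand":-0.2,"tx":0,"ty":0,"tz":2,"yaw":0},{"hand":-0.2,"tx":0,"ty":0,"tz":2,"yaw":0},{"hand":-0.2,"tx":0,"ty":0,"tz":1,"yaw":0},{"hand":-0.2,"tx":0,"ty":0,"tz":0,"yaw":0},{"hand":-0.2,"tx":0,"ty":0,"tz":0,"yaw":0},{"hand":-0.2,"tx":0,"ty":0,"tz":0,"yaw":0}]'
python3 - <<'E'
from h import *
s=env.get_state();np.save('w9.npy',{k:np.array(v) for k,v in s.items()},allow_pickle=True)
snap('wrist','w9');snap('side','s6') 
im=cv2.imread('pics/s6.png')[190:430,220:500]; cv2.imwrite('pics/s6z.png',cv2.resize(im,None,fx=2.5,fy=2.5))
# level model: expected projections of bar top ends if level
c=np.array([570.2,-218.3]);u=np.array([-.02,1.0]);zt=110-4.2+44
P=[np.r_[c+u*(170-62),zt],np.r_[c+u*(-170-62),zt],np.r_[c+u*(-162-62)+[-45,0],zt-75],np.r_[c+u*(-162-62)+[45,0],zt-75]]
print(proj('side',P).round(1).tolist(), proj('wrist',P,s).round(1).tolist(),s['position'])
E
```

```text
time_s: 21.83
position: [569.4, -217.9, 278.0]
tcp_rot: [-3.141, -0.034, 0.003]
wrist_force: [-0.8, -0.5, -0.5]
opening: 34.5
[[369.4, 264.9], [435.6, 411.9], [405.3, 429.7], [449.3, 417.2]] [[317.8, 94.5], [316.7, 436.7], [281.6, 381.4], [351.8, 382.6]] [ 569.36431983 -217.92090315  278.03627033]
```

View pics/w9.png

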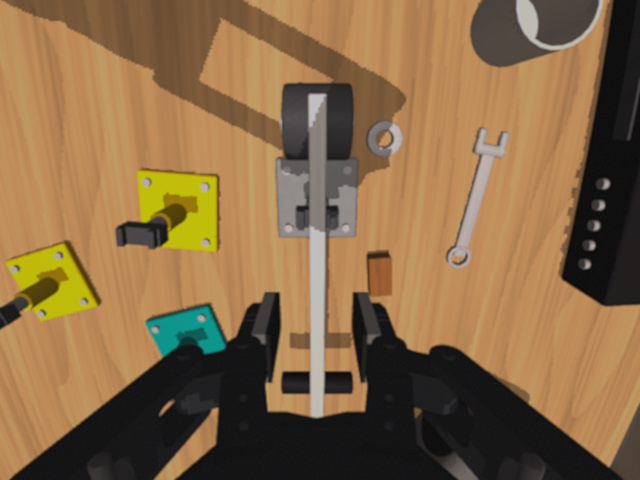

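View pics/s6z.png

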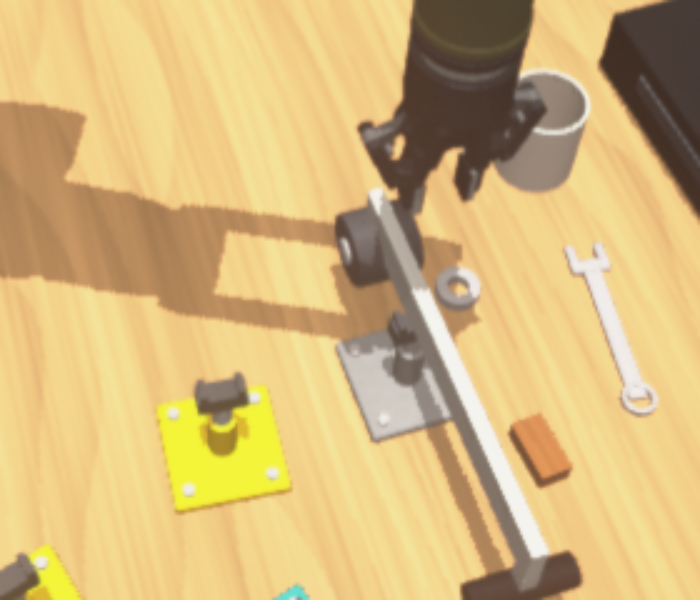

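```bash
python3 -m inch '[{"hand":-0.2,"tx":0,"ty":0,"tz":0.5,"yaw":0},{"hand":-0.2,"tx":0,"ty":0,"tz":0,"yaw":0},{"hand":-0.2,"tx":0,"ty":0,"tz":0,"yaw":0},{"hand":-0.2,"tx":0,"ty":0,"tz":0,"yaw":0},{"hand":-0.2,"tx":0,"ty":0,"tz":0,"yaw":0},{"hand":-0.2,"tx":0,"ty":0,"tz":0,"yaw":0},{"hand":-0.2,"tx":0,"ty":0,"tz":0,"yaw":0},{"hand":-0.2,"tx":0,"ty":0,"tz":0,"yaw":0},{"hand":-0.2,"tx":0,"ty":0,"tz":0,"yaw":0},{"hand":-0.2,"tx":0,"ty":0,"tz":0,"yaw":0}]'
python3 - <<'E'
from h import *
a=cv2.imread('pics/s6.png');snap('side','s7');b=cv2.imread('pics/s7.png');c=cv2.imread('pics/s5.png')
g=lambda i:cv2.cvtColor(i,cv2.COLOR_BGR2GRAY).astype(np.float32)
for n,(y,x) in dict(gripend=(395,385),drum=(262,352)).items():
    sl=np.s_[y:y+45,x:x+(75 if n=='gripend' else 30)]
    for k,r in (('s6',a),('s5',c)): print(n,k,cv2.phaseCorrelate(g(r)[sl].copy(),g(b)[sl].copy()))
E
```

```text
time_s: 22.77
position: [570.1, -218.3, 284.1]
tcp_rot: [-3.141, -0.034, 0.0]
wrist_force: [-0.5, 0.5, 0.5]
opening: 34.1
gripend s6 ((0.5010561421261741, 0.5016193480019986), 1.0006332651420875)
gripend s5 ((0.458363837858613, 0.5190669735728726), 0.9994301243181581)
drum s6 ((0.02860679341039507, 0.3041429881066122), 0.9378454745257342)
drum s5 ((-0.0702656641868149, 0.5184666025846205), 0.646555195207949)
```

```bash
python3 - <<'E'
from h import *
print(ticket.sign_off())
E
```

```text
the job is handed in; nothing more can be done
None
```

The lever lies across the notch of the grey rest at its balance point. It stayed level there after I let go and backed the arm off, and I then handed the job in.

- **Finding the balance point:** I lifted the lever about 8 mm at two trial points. At x ≈ +43 mm the wrist moment put the balance point about 19 mm further toward the drum. At x ≈ +62 mm the moment was close to zero, with a weight of 6.3 N (about 0.64 kg).
- **Placing:** I carried the lever to the rest and lowered it in roughly 1 mm steps until the sprung head took the whole weight. I first opened the fingers only slightly, and with them open the wrist force and moment stayed near zero. I then opened further and backed off.
- **Last checks:** Side pictures taken about 1 s apart show the lever not moving. Its ends are within 1–2 pixels of where a level lever should appear in both the side and wrist views. The clock read about 22.8 s of the 64 s allowed.
- **Disagreements:**
  - In the side view the drum end sits about 2 pixels lower than predicted. That is within calibration error, but a very slight tilt can't be ruled out.
  - One quick reading put the notch about 10 mm off. I had misread an edge of the head, and a zoomed re-measurement agreed with the original position.
  - While the lever was being set down there was a sideways force of about 1.5 N. It disappeared on release.
- **Other things on the bench:** The arm went near nothing else. I did not re-measure the bystanders, but none looks moved in the last side and wrist pictures.

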